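# Gather the caps in the stoppered corner of a tray

## Task

Close the tray's pouring gap by plugging the square stopper upright and fully home into its socket, and let go of it. Then lift the tray by its bar handle and tilt it down toward that stoppered corner, sloping clearly along both its length and its width, until all four loose caps have slid together into that corner with none lost. Finish while still holding the tray there by its handle, tilted and wholly clear of the worktop, with the stopper still home; leave the canister and the carton where they stand.

Things in the scene. Friction and masses are not known exactly. Their poses are not given: they have to be found in the camera images.
- tray: Open steel cap tray, about 0.4 kg, inside 200 (its x) by 150 mm (its y), walls 3 mm, rim 50 mm high, slippery inner floor at 6 mm, on feet. Origin: centre of underside, z up; at yaw 0 axes as the world's. A 27 mm pouring gap (a cap fits through) in the -x end wall beside the (-x, -y) corner has a square stopper socket just outside it. A fixed bar handle runs along x over the middle.
- handle (a point): Middle of the tray's bar handle: 100 mm above the tray's underside, over its centre, axes as the tray's. The bar is 16 mm wide (tray's y), 24 mm high, 206 mm long (tray's x), its top at 112 mm; an upright 16 mm wide carries it at each end wall.
- socket (a point): Centre of the bottom of the stopper socket: x -119.5, y -56.5, z +6 mm in the tray frame, axes as the tray's. An upright square hole 33 x 33 mm, open at the top, 44 mm deep up to the rim, then flared outward by a 40 degree lead-in some 4 mm wide that ends 56 mm above the tray's underside.
- corner (a point): Point in the tray's inner (-x, -y) corner beside the pouring gap, 7 mm above the inner floor: x -100, y -75, z +13 mm in the tray frame. The caps are to be gathered here.
- tray_low (a point): Underside of the socket's outermost corner: x -140, y -77, z +3 mm in the tray frame; the lowest point of the tray when it is tilted down toward the gap's corner.
- stopper: Grey plastic square stopper, 60 g, standing upright on the worktop: shank 30 x 30 x 50 mm, foot edges set in 1.5 mm; above it a ribbed grip 30 mm wide (its x), 16 mm thick (its y), from 50 to 85 mm above the foot. Origin: centre of the foot, z up. Fits the socket at any quarter turn and stays by its weight.
- strip_canister: Bystander: round test strip canister, diameter 40 mm, 111 mm high, loose. Origin: centre of the underside.
- reagent_carton: Bystander: upright printed carton 50 x 60 mm, 104 mm high, loose. Origin: centre of the underside.
- cap_0_mid (a point): Middle of one of the four loose white round screw caps lying in the tray: diameter 24 mm, 14 mm high, 12 g; this point lies on its axis 7 mm above its underside. Caps slide once the floor slopes more than about 10 degrees.
- cap_1_mid (a point): Middle of another such cap.
- cap_2_mid (a point): Middle of another such cap.
- cap_3_mid (a point): Middle of another such cap.
Mind the look-alikes: they are no part of the job. Leave any purple or red look-alike of the stopper alone.

How it is judged:
By the outcome, as a careful person would: the job done as asked, in the order asked, and still so for the second after the job is handed in, while the arm keeps its last pose, push and grip.
It also fails if it takes over 58 s, if anything falls off the work surface, if the arm or the gripper's body presses on something with over 40 N, if the wrist force passes 120 N, or if a joint passes its speed limit or range.

## Robot

A 6-joint arm with a two-finger parallel gripper is mounted at the origin on the work surface; the furniture and walls round the work are solid. World frame = base frame: x ahead of the robot, y to its left, z up, the work surface at z = 0. Lengths are in m, angles in rad, forces in N, time in s.
With the tool pointing down it reaches from about 0.375 to 0.975 m from the base axis. Payload 3.8 kg.
Tool frame: the origin (TCP) lies midway between the tips of the shut fingers; the grasp point (between the pads) lies 19 mm behind it; z points along the fingers, y is the line along which they close (so a half turn about z gives the same grasp; the last joint's range is limited). The gripper opens to 88 mm and grips with 3 to 60 N. Pads are 18 mm wide; open, the fingers measure 123 mm over their backs; the gripper's body (75 mm by 187 mm) begins 45 mm behind the grasp point.
Start: joints at [-1.368, 0.264, 1.604, -0, 1.274, -0.037], TCP at [0.16, -0.656, 0.239] pointing down, gripper open.
Joint ranges: [-2.63, 2.63], [-0.94, 2.18], [0.31, 2.57], [-1.31, 4.45], [0, 2.66], [-2.55, 2.55]. Speed limits (rad/s): [2.57, 2.57, 3.14, 3.14, 3.14, 3.14].

## Interface

Orientations are given as a rotation vector (axis times angle).
In Python, from cell import manip, inverse_kinematics, cams, order gives the robot as it stands. Calls block until the motion is done:
- manip.move_pose(position, orientation): joint-space move of the TCP to a pose.
- manip.move_linear(position, rate=0.15, rot=None): straight line of the TCP; rot=None keeps the orientation; rate is the mean speed in m/s.
- manip.set_joints(angles): joint-space move.
- manip.set_gripper(opening, force=None): finger opening in m; force is the grip in N (None keeps the last); returns when the fingers have stopped.
- manip.dwell(seconds).
- inverse_kinematics(position, orientation): joint angles nearest the present ones, or None.
- manip.state(): the state.
- cams.capture(name): name is "scene" or "side" or "wrist"; returns a dict with "image" (420x560x3 uint8, blue, green, red), "z_map" (420x560 float32, m along the optical axis (not along the pixel's ray), 0 where there is no reading), "intrinsics" (3x3 intrinsics, pixels), "position" and "orientation" of the camera in the world; the wrist camera has in their place "T_tool_cam" (4x4, takes a point from camera to tool coordinates, whose origin is the TCP and whose axes are the flange's). Camera axes: x right, y down, z forward; pixel columns grow to the right and rows downward; lengths in m; the calibration is good to about 2 mm. A picture is of the moment at which its call begins: read the wrist's pose just before it.
A pose or a line that the arm cannot do raises manip.IKError and nothing moves.
- order.close_job(): hands the job in; it is judged then, once.
The state is a dict: "clock": time; "joint_pos": joint angles; "joint_velocities": joint speeds; "tau": joint torques, N m; "tool_pos": TCP position; "tcp_rot": TCP orientation; "contact_force": force on the tool from outside, world axes, zero at the start; "moment": the same for the moment, N m; "gripper_width": finger opening in m; "grasp_force": force on a finger pad.
Only numpy, scipy, OpenCV 4.12 (cv2) and the standard library are available. Lean on these libraries where they do the work, as an engineer would, in place of code of your own. Each camera call takes 0.05 s, during which the arm holds its last target. There are 200 camera calls.

## Working session

There is one attempt and no reset: what is moved stays moved. The work goes in short steps, each a Python script; the robot and the scene stay as the last script left them, time stands still between calls to the robot, and variables do not carry over. Pictures are saved under pics/ and viewed, at most 10 in all, crops included, and the job is handed in when it is done.

```bash
ls; mkdir -p pics; python3 - <<'E'
from cell import manip,cams
import cv2,numpy as np,pickle
d={}
for n in ("scene","side","wrist"):
    st=manip.state(); c=cams.capture(n); c['st']=st; d[n]=c
    cv2.imwrite(f"pics/{n}0.png",c["image"])
    print(n,c.get("position"),c.get("orientation"),c["intrinsics"].tolist(),c.get("T_tool_cam"))
pickle.dump(d,open("c0.pkl","wb")); print(st)
cv2.imwrite("pics/both0.png",np.vstack([cv2.resize(d[n]["image"],(400,300)) for n in("scene","side")]))
E
```

```text
pics
scene [0.06261685 0.53294549 1.00074767] [-0.92744729  2.60581426 -0.95302075] [[441.590390458253, 0.0, 279.34766596334043], [0.0, 441.590390458253, 212.85698240300994], [0.0, 0.0, 1.0]] None
side [0.56072623 0.5025957  0.99540097] [-0.02162851 -3.00375337  0.85513379] [[433.838814484059, 0.0, 279.3073845546032], [0.0, 433.838814484059, 207.96136060762493], [0.0, 0.0, 1.0]] None
wrist None None [[360.19964854464445, 0.0, 275.9311409918086], [0.0, 360.19964854464445, 203.70294350493745], [0.0, 0.0, 1.0]] [[ 2.39744466e-04 -9.63415684e-01 -2.68011498e-01  6.84673708e-02]
 [ 9.99999968e-01  2.54157923e-04 -1.90860150e-05  9.91309221e-05]
 [ 8.65050120e-05 -2.68011485e-01  9.63415713e-01 -1.45654299e-01]
 [ 0.00000000e+00  0.00000000e+00  0.00000000e+00  1.00000000e+00]]
{'clock': 0.1, 'joint_pos': array([-1.36787729e+00,  2.64666777e-01,  1.60521218e+00, -2.67852699e-05,
        1.27370790e+00, -3.68801586e-02]), 'joint_velocities': array([-2.02917033e-04, -5.98261131e-04, -1.57820580e-03,  4.82955221e-06,
        6.50704704e-04, -1.89571061e-03]), 'tau': array([-1.72432774e-04, -5.03621471e+01, -3.58070254e+01,  7.30117620e-02,
        2.32720311e-02, -4.04178331e-05]), 'tool_pos': array([ 0.16019252, -0.65506338,  0.23753359]), 'tcp_rot': array([-3.11706561e+00, -3.75548632e-01,  2.99649355e-04]), 'contact_force': array([ 0.18093522, -0.97509507, -0.03442768]), 'moment': array([0.03074891, 0.02751332, 0.02034264]), 'grasp_force': 0.0, 'gripper_width': 0.08839198198219013}
```

View pics/scene0.png

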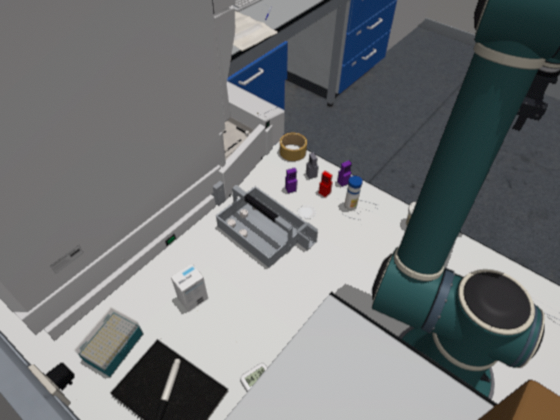

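View pics/side0.png

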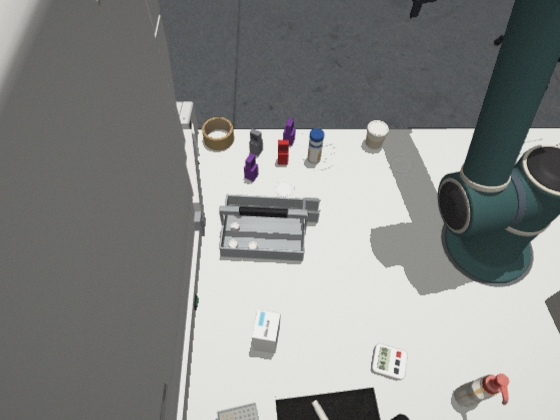

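Scene view: tray around (265,225), socket at about (310,233), and the handle runs along the tray. The upright look-alikes are grey (312,166), purple (291,181) and (345,173), and red (326,183). The canister is at (353,195) and the carton at (188,287). In the side view, grey is at (256,141). Grey is the one that fits the description. Next I'll measure by depth and check with an enlarged crop.

```bash
cat > h.py <<'E'
import numpy as np,cv2,pickle
from scipy.spatial.transform import Rotation as R
def T(p,r):
    M=np.eye(4);M[:3,:3]=R.from_rotvec(r).as_matrix();M[:3,3]=p;return M
def campose(c):
    if 'T_tool_cam' in c: return T(c['st']['tool_pos'],c['st']['tcp_rot'])@c['T_tool_cam']
    return T(c['position'],c['orientation'])
def cloud(c):
    K=c['intrinsics'];z=c['z_map'];v,u=np.mgrid[:z.shape[0],:z.shape[1]]
    P=np.stack([(u-K[0,2])/K[0,0]*z,(v-K[1,2])/K[1,1]*z,z],-1)
    M=campose(c);W=P@M[:3,:3].T+M[:3,3];W[z<=0]=np.nan;return W
def onplane(c,u,v,h):
    K=c['intrinsics'];M=campose(c);d=M[:3,:3]@np.array([(u-K[0,2])/K[0,0],(v-K[1,2])/K[1,1],1.])
    return M[:3,3]+d*(h-M[2,3])/d[2]
def snap(name):
    from cell import manip,cams
    st=manip.state();c=cams.capture(name);c['st']=st;return c
def orth(W,img,x0,x1,y0,y1,res=0.001,zmin=-.02,zmax=.3):
    # top-down, highest point wins; image up=+x, left=+y
    m=np.isfinite(W[...,2])&(W[...,0]>x0)&(W[...,0]<x1)&(W[...,1]>y0)&(W[...,1]<y1)&(W[...,2]>zmin)&(W[...,2]<zmax)
    P=W[m];C=img[m];o=np.argsort(P[:,2]);P=P[o];C=C[o]
    H=int((x1-x0)/res)+1;Wd=int((y1-y0)/res)+1
    I=np.zeros((H,Wd,3),np.uint8);Z=np.full((H,Wd),np.nan)
    r=((x1-P[:,0])/res).astype(int);q=((y1-P[:,1])/res).astype(int);I[r,q]=C;Z[r,q]=P[:,2];return I,Z
E
python3 - <<'E'
from h import *
d=pickle.load(open('c0.pkl','rb'))
for n,pts in (("scene",dict(grey=(312,166),p1=(291,178),p2=(345,170),red=(326,180),can=(353,185),carton=(188,275),tray=(265,225),sock=(310,233),table=(300,300),beam=(150,230),wall=(220,192),wall2=(100,100),bowl=(293,145))),("side",dict(grey=(256,138),p1=(251,163),p2=(289,125),red=(283,148),can=(316,135),carton=(265,325),handle=(262,212),table=(350,260),beam=(192,200),wall=(150,100),wall2=(187,115)))):
    W=cloud(d[n])
    for k,(u,v) in pts.items(): print(n,k,W[v,u].round(3))
c=d['scene'];s=d['side']
a=cv2.resize(c['image'][130:280,200:380],None,fx=4,fy=4,interpolation=cv2.INTER_CUBIC)[:600]
cv2.imwrite('pics/crop1.png',a)
E
```

```text
scene grey [ 0.59  -0.299  0.056]
scene p1 [ 0.608 -0.218  0.056]
scene p2 [ 0.498 -0.341  0.065]
scene red [ 0.517 -0.268  0.067]
scene can [ 0.427 -0.265  0.109]
scene carton [0.57  0.229 0.106]
scene tray [nan nan nan]
scene sock [ 0.454 -0.108  0.025]
scene table [0.356 0.065 0.002]
scene beam [0.745 0.196 0.102]
scene wall [ 0.728 -0.039  0.061]
scene wall2 [0.741 0.207 0.507]
scene bowl [ 0.731 -0.39  -0.001]
side grey [ 0.598 -0.306  0.064]
side p1 [ 0.61  -0.211  0.073]
side p2 [ 0.506 -0.334  0.085]
side red [ 0.523 -0.269  0.064]
side can [ 0.436 -0.273  0.113]
side carton [0.573 0.236 0.105]
side handle [ 0.58  -0.034  0.111]
side table [ 0.36   0.041 -0.001]
side beam [ 0.745 -0.057  0.132]
side wall [0.741 0.014 0.521]
side wall2 [ 0.78  -0.321  0.14 ]
```

View pics/crop1.png

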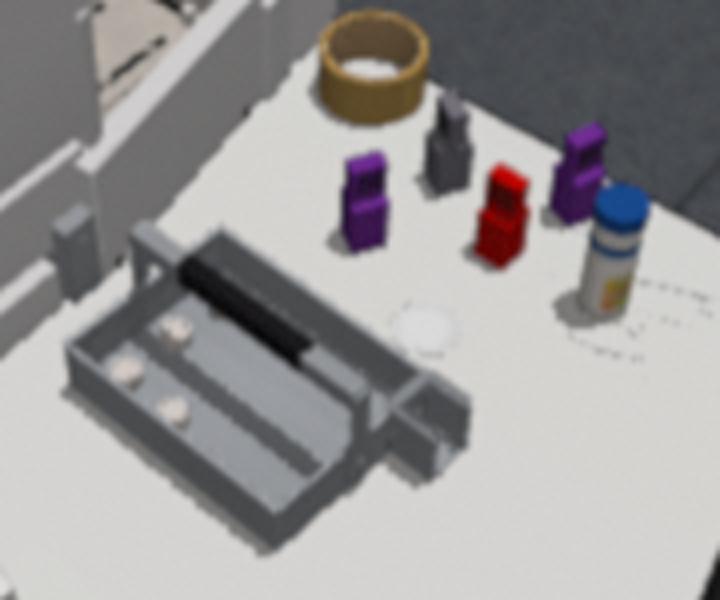

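Confirmed: the grey stopper (crop 450,150; scene ~312,166) matches "grey", while the purple and red ones are decoys. The tray's gap and socket end (crop 430,430) points toward the robot (-x). I can see three caps at the far end, with the fourth partly hidden under the handle. Now rough poses from depth, then a wrist look from above.

```bash
python3 - <<'E'
from h import *
d=pickle.load(open('c0.pkl','rb'))
for n in("scene","side"):
    W=cloud(d[n]);img=d[n]['image']
    def box(x0,x1,y0,y1,z0,z1):
        return W[(W[...,0]>x0)&(W[...,0]<x1)&(W[...,1]>y0)&(W[...,1]<y1)&(W[...,2]>z0)&(W[...,2]<z1)]
    P=box(.4,.73,-.15,.12,.1,.12)
    c,s,a=cv2.minAreaRect(P[:,:2].astype(np.float32)*1000)
    print(n,'handle',c,s,a,len(P),np.median(P[:,2]))
    P=box(.4,.73,-.17,.12,.035,.062); print('rim',cv2.minAreaRect(P[:,:2].astype(np.float32)*1000))
    P=box(.55,.64,-.345,-.26,.03,.1); print('stopper',cv2.minAreaRect(P[:,:2].astype(np.float32)*1000),np.percentile(P[:,2],[2,98]))
    P=box(.55,.64,-.345,-.26,.065,.1); print('grip',cv2.minAreaRect(P[:,:2].astype(np.float32)*1000),len(P))
    P=box(.69,.76,-.2,.15,.02,.3);print('wall minx',np.percentile(P[:,0],[1,5,50]))
from cell import inverse_kinematics as ik
for p in [(0.53,-.1,.33),(.59,-.3,.2),(.58,-.03,.2),(.45,-.09,.2)]:
  for yaw in (0,90,180,-90):
    o=(R.from_euler('z',yaw,degrees=True)*R.from_rotvec([np.pi,0,0])).as_rotvec()
    q=ik(p,o);print(p,yaw,None if q is None else np.round(q,2))
E
```

```text
scene handle (599.232666015625, -44.8969612121582) (25.431884765625, 265.11993408203125) 83.7094497680664 522 0.1109189669199594
rim ((582.26904296875, -43.57090759277344), (160.95140075683594, 297.5400390625), 86.16061401367188)
stopper ((598.05029296875, -311.0292053222656), (30.669870376586914, 33.92143630981445), 67.24956512451172) [0.03235064 0.08879285]
grip ((598.2991943359375, -311.151123046875), (18.90982437133789, 34.22449493408203), 63.85207748413086) 78
wall minx [0.72817859 0.73228518 0.74069579]
side handle (601.0278930664062, -43.90635299682617) (21.299400329589844, 259.9085998535156) 85.3030014038086 681 0.11023324902136733
rim ((583.521240234375, -42.910064697265625), (162.37770080566406, 294.75250244140625), 85.64615631103516)
stopper ((600.9710693359375, -309.3583984375), (29.366865158081055, 32.632568359375), 66.73265838623047) [0.03146312 0.08693605]
grip ((599.9992065429688, -310.6686096191406), (19.240177154541016, 31.41536521911621), 63.08738327026367) 99
wall minx [0.72994049 0.73363734 0.74116974]
(0.53, -0.1, 0.33) 0 [-0.23 -0.04  1.77 -0.    1.41  1.34]
(0.53, -0.1, 0.33) 90 [-0.23 -0.04  1.77  0.    1.41 -0.23]
(0.53, -0.1, 0.33) 180 [-0.23 -0.04  1.77  0.    1.41 -1.8 ]
(0.53, -0.1, 0.33) -90 None
(0.59, -0.3, 0.2) 0 [-0.51  0.26  1.68 -0.    1.2   1.06]
(0.59, -0.3, 0.2) 90 [-0.51  0.26  1.68  0.    1.2  -0.51]
(0.59, -0.3, 0.2) 180 [-0.51  0.26  1.68  0.    1.2  -2.08]
(0.59, -0.3, 0.2) -90 None
(0.58, -0.03, 0.2) 0 [-0.09  0.11  1.85 -0.    1.17  1.48]
(0.58, -0.03, 0.2) 90 [-0.09  0.11  1.85 -0.    1.17 -0.09]
(0.58, -0.03, 0.2) 180 [-0.09  0.11  1.85  0.    1.17 -1.67]
(0.58, -0.03, 0.2) -90 None
(0.45, -0.09, 0.2) 0 [-0.25 -0.12  2.09 -0.    1.18  1.32]
(0.45, -0.09, 0.2) 90 [-0.25 -0.12  2.09 -0.    1.18 -0.25]
(0.45, -0.09, 0.2) 180 [-0.25 -0.12  2.09  0.    1.18 -1.82]
(0.45, -0.09, 0.2) -90 None
```

```bash
cat >> h.py <<'E'
def down(yaw): return (R.from_euler('z',yaw,degrees=True)*R.from_rotvec([np.pi,0,0])).as_rotvec()
E
python3 - <<'E'
from h import *
from cell import manip
d={}
manip.move_pose([.57,-.26,.26],down(153.5));manip.dwell(.2)
d['stop']=snap('wrist')
manip.move_pose([.54,-.045,.30],down(175));manip.dwell(.2)
d['tray']=snap('wrist')
pickle.dump(d,open('c1.pkl','wb'))
print(manip.state()['clock'],manip.state()['tool_pos'])
cv2.imwrite('pics/w1.png',np.hstack([cv2.resize(d[k]['image'],(400,300)) for k in d]))
E
```

```text
3.5833 [ 0.54012163 -0.04623579  0.29942909]
```

View pics/w1.png

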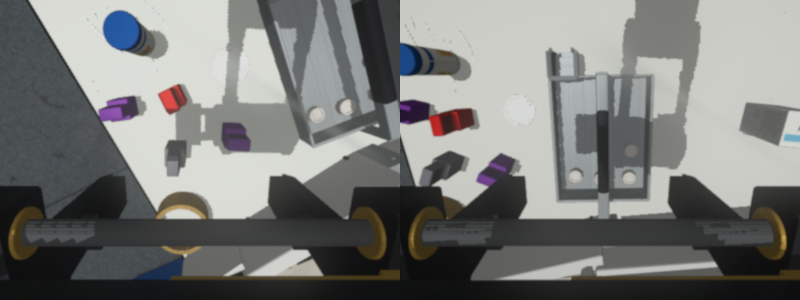

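Left (stopper view): grey stopper at (176,157), red at (172,98), purple at (118,108) and (235,137). Right (tray view): tray at about (602,138), socket at (562,63), and caps at (575,176), (628,177), (631,151), with the fourth just beside the handle at about (598,176). Now precise poses from the wrist clouds.

```bash
python3 - <<'E'
from h import *
d=pickle.load(open('c1.pkl','rb'))
f=lambda P:tuple(np.round(np.array(v),1) for v in cv2.minAreaRect(P[:,:2].astype(np.float32)*1000))
for n in d:
    W=cloud(d[n])
    def box(x0,x1,y0,y1,z0,z1):
        return W[(W[...,0]>x0)&(W[...,0]<x1)&(W[...,1]>y0)&(W[...,1]<y1)&(W[...,2]>z0)&(W[...,2]<z1)]
    print(n,'table',np.nanmedian(box(.3,.5,-.25,-.15,-.02,.02)[:,2]))
    P=box(.56,.64,-.35,-.27,.078,.095);print(' grip top',f(P),len(P),np.median(P[:,2]),P[:,:2].mean(0))
    P=box(.56,.64,-.35,-.27,.045,.055);print(' shoulder',f(P),len(P))
    P=box(.4,.70,-.09,.02,.104,.12);print(' handle',f(P),len(P),np.median(P[:,2]))
    if n=='tray':
        P=box(.4,.70,-.17,.06,.044,.06);print(' rim',f(P),len(P),np.median(P[:,2]))
        Q=P[P[:,0]>.49];print(' rim no socket',f(Q))
        # per-side rim lines in approximate tray frame
        c=np.array([.58,-.042]);a=np.deg2rad(-4.7);Rm=np.array([[np.cos(a),np.sin(a)],[-np.sin(a),np.cos(a)]])
        L=(P[:,:2]-c)@Rm.T
        for nm,m,ax in(('+y',(L[:,1]>.06)&(abs(L[:,0])<.09),0),('-y',(L[:,1]<-.06)&(L[:,1]>-.095)&(abs(L[:,0])<.09),0),('+x',(L[:,0]>.085)&(abs(L[:,1])<.06),1),('-x',(L[:,0]<-.085)&(L[:,0]>-.118)&(abs(L[:,1]-.02)<.05),1)):
            q=L[m];k=np.polyfit(q[:,ax],q[:,1-ax],1) if len(q)>5 else None;print(nm,len(q),k,q[:,1-ax].min(),q[:,1-ax].max())
        q=L[(L[:,0]<-.115)];print('socket rim',q.min(0),q.max(0))
        H=box(.4,.70,-.09,.02,.104,.12);q=(H[:,:2]-c)@Rm.T;print('handle local',q.min(0),q.max(0),np.polyfit(q[:,0],q[:,1],1))
E
```

```text
stop table -0.0005671477100906153
 grip top (array([ 598. , -311.8]), array([16. , 29.9]), np.float64(61.8)) 525 0.0844267070844053 [ 0.59710882 -0.31157436]
 shoulder (array([ 598. , -312.3]), array([29.6, 30.5]), np.float64(61.1)) 347
 handle (array([599.4, -44.2]), array([ 18.3, 165.4]), np.float64(86.1)) 4876 0.11053554597040338
tray table -0.000600736357725451
 grip top (array([ 597.7, -311.6]), array([16.8, 29.5]), np.float64(62.3)) 445 0.0841670952714188 [ 0.59663099 -0.31018567]
 shoulder (array([ 598.1, -311.6]), array([29.8, 30.7]), np.float64(63.0)) 326
 handle (array([572.6, -42.3]), array([ 16., 207.]), np.float64(86.0)) 3359 0.11031582804041662
 rim (array([556.7, -41.2]), array([158.5, 246.1]), np.float64(86.1)) 3226 0.051614719153385114
 rim no socket (array([582.1, -42.9]), array([158.3, 195.3]), np.float64(86.0))
+y 711 [0.01241528 0.07520108] 0.0720254744003147 0.07905087632037205
-y 686 [ 0.01212994 -0.07702059] -0.08077880474851935 -0.07366994688347764
+x 452 [-0.01065314  0.09597962] 0.09343490969042158 0.09959768165709562
-x 221 [-0.01351654 -0.10592741] -0.10786166424120004 -0.10418445434951035
socket rim [-0.14576137 -0.08191951] [-0.1153725 -0.0360583]
handle local [-0.11082861 -0.01002076] [0.09607574 0.008202  ] [ 0.01186406 -0.00086094]
```

```bash
python3 - <<'E'
from h import *
from cell import manip
manip.move_pose([.455,-.165,.20],down(86));manip.dwell(.25)
c=snap('wrist');pickle.dump(c,open('c2.pkl','wb'));cv2.imwrite('pics/w2.png',c['image'])
manip.set_gripper(.045,30)
manip.move_pose([.598,-.3117,.16],down(152.2))
manip.move_linear([.598,-.3117,.053],rate=.12);manip.dwell(.15)
s=manip.state();print('pos',s['tool_pos'],s['clock'],s['contact_force'])
manip.set_gripper(0.0,30)
s=manip.state();print('w',s['gripper_width'],s['grasp_force'],s['contact_force'],s['moment'])
manip.move_linear([.598,-.3117,.20],rate=.15);manip.dwell(.1)
s=manip.state();print('w',s['gripper_width'],s['grasp_force'],s['contact_force'],s['moment'],s['clock'])
c2=snap('side');cv2.imwrite('pics/s2.png',c2['image']);pickle.dump(c2,open('c3.pkl','wb'))
c4=snap('wrist');pickle.dump(c4,open('c4.pkl','wb'))
W=cloud(c)
def box(x0,x1,y0,y1,z0,z1):
    return W[(W[...,0]>x0)&(W[...,0]<x1)&(W[...,1]>y0)&(W[...,1]<y1)&(W[...,2]>z0)&(W[...,2]<z1)]
t=np.array([.5745,-.0425]);a=np.deg2rad(-4);Rm=np.array([[np.cos(a),np.sin(a)],[-np.sin(a),np.cos(a)]])
print('table',np.median(box(.35,.42,-.2,-.05,-.02,.02)[:,2]))
L=W.copy();L[...,:2]=(W[...,:2]-t)@Rm.T
L=L[np.isfinite(L[...,2])]
S=L[(L[:,2]>.045)&(L[:,2]<.063)&(L[:,0]<-.112)&(L[:,0]>-.155)&(abs(L[:,1]+.0565)<.03)]
print('sock top',S.min(0),S.max(0),np.percentile(S,[1,99],axis=0),len(S),np.median(S[:,2]))
F=L[(L[:,2]<.02)&(abs(L[:,0]+.1195)<.02)&(abs(L[:,1]+.0565)<.02)];print('sock floor',F.min(0),F.max(0),len(F),np.median(F[:,2]))
for nm,m,ax in(('+y',(L[:,1]>.06)&(L[:,1]<.09)&(abs(L[:,0])<.09),0),('-y',(L[:,1]<-.06)&(L[:,1]>-.095)&(abs(L[:,0])<.09),0),('-x',(L[:,0]<-.085)&(L[:,0]>-.118)&(abs(L[:,1]-.04)<.025),1)):
    q=L[m&(L[:,2]>.044)&(L[:,2]<.058)];print(nm,len(q),np.polyfit(q[:,ax],q[:,1-ax],1) if len(q)>5 else 0,np.percentile(q[:,1-ax],[2,98]))
E
```

```text
pos [ 0.59885534 -0.31219926  0.05436606] 8.1917 [-0.08022946 -0.53258552  0.06204179]
w 0.015748978056731665 29.99994375742972 [-0.50007639 -0.95461666  1.25010484] [ 0.0279229  -0.12239097  0.03187344]
w 0.0157768998888572 29.999968064948916 [ 0.34772789 -0.24773619  0.19275872] [-0.02135378 -0.153493    0.01388457] 9.975
table -0.0005806316807469014
sock top [-0.1411923  -0.07823001  0.04834554] [-0.11269613 -0.03348715  0.05742915] [[-0.14092902 -0.07817825  0.04884187]
 [-0.11273072 -0.03359646  0.05680479]] 696 0.05343996915039187
sock floor [-0.13912529 -0.07271572  0.00352625] [-0.10124198 -0.03889355  0.01999254] 1639 0.005636366771007539Traceback (most recent call last):
  File "<stdin>", line 26, in <module>
    return _quantile_unchecked(
        a, q, axis, out, overwrite_input, method, keepdims, weights)
    return _ureduce(a,
                    func=_quantile_ureduce_func,
    ...<5 lines>...
                    overwrite_input=overwrite_input,
                    method=method)
    r = func(a, **kwargs)
    result = _quantile(arr,
                       quantiles=q,
    ...<2 lines>...
                       out=out,
                       weights=wgt)
    slices_having_nans = np.isnan(arr[-1, ...])
                                  ~~~^^^^^^^^^
IndexError: index -1 is out of bounds for axis 0 with size 0
```

```bash
python3 - <<'E'
from h import *
c=pickle.load(open('c2.pkl','rb'));W=cloud(c)
t=np.array([.5745,-.0425]);a=np.deg2rad(-4);Rm=np.array([[np.cos(a),np.sin(a)],[-np.sin(a),np.cos(a)]])
L=W.copy();L[...,:2]=(W[...,:2]-t)@Rm.T
L=L[np.isfinite(L[...,2])]
I,Z=orth(L,np.zeros((len(L),3),np.uint8),-.15,-.09,-.09,-.025,.001)
np.set_printoptions(linewidth=250)
Zs=np.where(np.isnan(Z),-9,Z*1000).astype(int)
print(Zs[::2,::2])
F=L[(L[:,2]<.009)&(L[:,0]>-.137)&(L[:,0]<-.095)&(L[:,1]>-.075)&(L[:,1]<-.037)]
print(np.percentile(F,[0,1,99,100],axis=0),len(F))
H=L[(L[:,2]>.105)&(L[:,2]<.12)];print('handle',len(H),H.min(0),H.max(0),np.polyfit(H[:,0],H[:,1],1) if len(H)>20 else 0)
c=pickle.load(open('c4.pkl','rb'))
W=cloud(c);Ti=np.linalg.inv(T(c['st']['tool_pos'],c['st']['tcp_rot']));Q=W@Ti[:3,:3].T+Ti[:3,3]
q=Q[(abs(Q[...,0])<.04)&(abs(Q[...,1])<.03)&(Q[...,2]>-.005)&(Q[...,2]<.06)]
print('in hand',len(q));
for z0 in np.arange(0,.06,.01):
    s=q[(q[:,2]>=z0)&(q[:,2]<z0+.01)]
    if len(s)>5: print(round(z0,2),len(s),s.min(0).round(4),s.max(0).round(4))
cv2.imwrite('pics/w24.png',np.hstack([cv2.resize(pickle.load(open(k,'rb'))['image'],(400,300)) for k in('c2.pkl','c4.pkl')]))
E
```

```text
[[ 5  6  6 ...  0  0  0]
 [ 6  4  4 ...  1  0  0]
 [ 6  5  6 ...  0  0 -1]
 ...
 [-1 -1 -1 ...  0  0  0]
 [ 0  0 -2 ...  0  0 -1]
 [-9 -9 -9 ... -9 -9 -9]]
[[-0.13691195 -0.07271572  0.00352625]
 [-0.13666891 -0.07195563  0.0039167 ]
 [-0.10136969 -0.03979516  0.00739616]
 [-0.10124198 -0.03889355  0.0089244 ]] 1494
handle 4380 [-0.14601021 -0.267782    0.10500177] [ 0.05926629 -0.00200409  0.11335269] [ 1.43443635 -0.00264824]
in hand 2583
0.0 828 [ 0.008 -0.018  0.   ] [0.015  0.0159 0.01  ]
0.01 422 [ 0.0124 -0.0154  0.01  ] [0.0152 0.0145 0.02  ]
0.02 358 [ 0.0122 -0.0155  0.02  ] [0.015  0.0145 0.03  ]
0.03 310 [ 0.0127 -0.0153  0.03  ] [0.0151 0.0144 0.04  ]
0.04 270 [ 0.0126 -0.0153  0.04  ] [0.015  0.0145 0.05  ]
0.05 16 [ 0.0139 -0.0145  0.05  ] [0.0144 0.0134 0.0517]
```

View pics/w24.png

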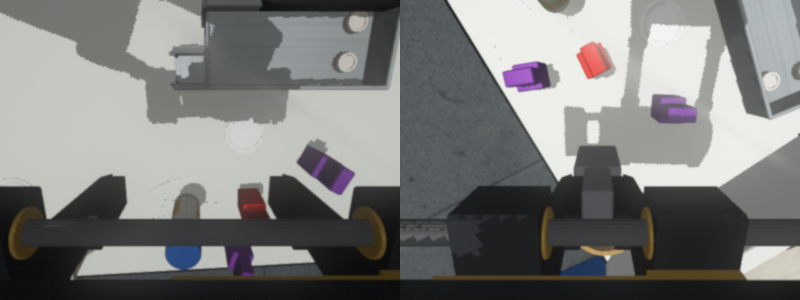

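The stopper is held upright and centred in the fingers (right image, 597,185), and the left image shows the socket at about (188,67). Now insert with force checks.

```bash
cat > ins.py <<'E'
from h import *
from cell import manip
np.set_printoptions(precision=4,suppress=True)
xy=np.array([.4508,-.0908]);o=down(86)
manip.move_pose([*xy,.17],o)
manip.move_linear([*xy,.118],rate=.12);manip.dwell(.25)
s=manip.state();e=s['tool_pos']-np.array([*xy,.118]);f0=s['contact_force'];print('err',e,'rot',s['tcp_rot'],o,'f0',f0,s['clock'])
cmd=np.array([*xy,0])-[e[0],e[1],0]
for z in (.110,.104,.098,.090,.080,.070,.064,.060,.0585):
    manip.move_linear([cmd[0],cmd[1],z],rate=.05)
    s=manip.state();f=s['contact_force']-f0;print(z,s['tool_pos'],f,s['moment'])
    if np.linalg.norm(f)>14: print('STOP');break
print(s['clock'],s['gripper_width'])
E
python3 ins.py
```

```text
err [ 0.0008 -0.0002  0.001 ] rot [2.2966 2.1415 0.0016] [2.2976 2.1426 0.    ] f0 [ 0.0958  0.1833 -0.162 ] 12.1917
0.11 [ 0.4494 -0.0904  0.1094] [-0.0444  0.0319 -0.1596] [-0.0887 -0.0744  0.0043]
0.104 [ 0.4498 -0.0905  0.1036] [ 0.1776 -1.2647 -0.4866] [-0.0901 -0.1109  0.0013]
0.098 [ 0.4505 -0.0905  0.0979] [ 1.1158  0.5691 -1.5366] [ 0.1184 -0.5063  0.0552]
0.09 [ 0.4499 -0.0905  0.0895] [ 2.0616  0.534  -0.7942] [ 0.223  -0.4371  0.0875]
0.08 [ 0.4495 -0.0905  0.0794] [ 1.2405  1.426  -1.2429] [ 0.2342 -0.2731  0.0125]
0.07 [ 0.4494 -0.0905  0.0694] [ 0.6659  0.889  -0.7304] [ 0.2221 -0.1545  0.0042]
0.064 [ 0.4496 -0.0906  0.0635] [-0.9477  0.9381 -0.5407] [ 0.1448 -0.0791  0.0267]
0.06 [ 0.4497 -0.0906  0.0597] [-0.818   1.0896 -1.1156] [ 0.1311 -0.0694  0.0226]
0.0585 [ 0.4505 -0.0907  0.059 ] [0.0902 0.8513 3.9274] [ 0.224  -0.0211 -0.0031]
14.8083 0.015464248550467009
```

The stopper is bottomed with a light, clean contact. Release, verify, and check IK for the tilt.

```bash
cat >> h.py <<'E'
def tilt(theta,phi,yaw=176,tyaw=-4.0):
    # tray rotation: -x end down by theta, -y side down by phi; tool fixed on handle
    Rt=R.from_euler('z',tyaw,degrees=True)*R.from_euler('y',-theta,degrees=True)*R.from_euler('x',phi,degrees=True)
    return Rt*R.from_euler('z',yaw-tyaw,degrees=True)*R.from_rotvec([np.pi,0,0])
def tcp(G,Ro): return np.array(G)+.019*Ro.as_matrix()[:,2]
E
python3 - <<'E'
from h import *
from cell import manip,inverse_kinematics as ik
manip.set_gripper(.036,10)
p=manip.state()['tool_pos']
manip.move_linear([p[0],p[1],.17],rate=.12)
manip.move_pose([.52,-.045,.28],down(176));manip.dwell(.2)
c=snap('wrist');pickle.dump(c,open('c5.pkl','wb'));cv2.imwrite('pics/w5.png',c['image'])
print(manip.state()['clock'])
W=cloud(c)
t=np.array([.5745,-.0425]);a=np.deg2rad(-4);Rm=np.array([[np.cos(a),np.sin(a)],[-np.sin(a),np.cos(a)]])
L=W.copy();L[...,:2]=(W[...,:2]-t)@Rm.T;L=L[np.isfinite(L[...,2])]
H=L[(L[:,2]>.104)&(L[:,2]<.12)&(abs(L[:,0])<.13)&(abs(L[:,1])<.03)];print('handle',H.min(0),H.max(0),np.polyfit(H[:,0],H[:,1],1),cv2.minAreaRect(H[:,:2].astype(np.float32)*1000))
S=L[(abs(L[:,0]+.1195)<.03)&(abs(L[:,1]+.0565)<.03)&(L[:,2]>.075)&(L[:,2]<.105)];print('stopper top',np.median(S[:,2]),S.min(0),S.max(0),len(S),cv2.minAreaRect(S[:,:2].astype(np.float32)*1000))
for yaw in (176,-4):
  for G in ([.573,-.042,.1],[.56,-.042,.3],[.53,-.06,.3]):
    for th,ph in ((0,0),(0,22),(22,22),(25,25)):
      Ro=tilt(th,ph,yaw);q=ik(tcp(G,Ro),Ro.as_rotvec());print(yaw,G,th,ph,None if q is None else np.round(q,2))
E
```

```text
17.9333
handle [-0.10751921 -0.00852689  0.10412241] [0.06864638 0.0076409  0.11360567] [-0.00355246 -0.00081028] ((-19.429306030273438, -0.4235363006591797), (15.920475006103516, 176.179443359375), 89.89990997314453)
stopper top 0.0903705005860532 [-0.12860316 -0.07243656  0.07544886] [-0.11282037 -0.04276756  0.09293131] 642 ((-120.7071304321289, -57.60198211669922), (15.766451835632324, 29.677570343017578), 0.05628405511379242)
176 [0.573, -0.042, 0.1] 0 0 [-0.12  0.22  1.97  0.    0.95 -1.62]
176 [0.573, -0.042, 0.1] 0 22 [-0.32  0.28  1.95  0.43  1.06 -2.06]
176 [0.573, -0.042, 0.1] 22 22 [-0.38  0.12  2.19  0.76  0.74 -2.51]
176 [0.573, -0.042, 0.1] 25 25 None
176 [0.56, -0.042, 0.3] 0 0 [-0.12  0.03  1.8   0.    1.32 -1.62]
176 [0.56, -0.042, 0.3] 0 22 [-0.33  0.06  1.8   0.38  1.39 -1.92]
176 [0.56, -0.042, 0.3] 22 22 [-0.39 -0.14  2.03  0.56  1.07 -2.2 ]
176 [0.56, -0.042, 0.3] 25 25 [-0.43 -0.14  2.06  0.65  1.07 -2.3 ]
176 [0.53, -0.06, 0.3] 0 0 [-0.16 -0.03  1.85  0.    1.32 -1.66]
176 [0.53, -0.06, 0.3] 0 22 [-0.38  0.02  1.85  0.37  1.41 -1.96]
176 [0.53, -0.06, 0.3] 22
[... 203 characters left out ...]
 [-0.32  0.28  1.95  0.43  1.06  1.08]
-4 [0.573, -0.042, 0.1] 22 22 [-0.38  0.12  2.19  0.76  0.74  0.63]
-4 [0.573, -0.042, 0.1] 25 25 [-0.42  0.13  2.21  0.88  0.76  0.48]
-4 [0.56, -0.042, 0.3] 0 0 [-0.12  0.03  1.8   0.    1.32  1.52]
-4 [0.56, -0.042, 0.3] 0 22 [-0.33  0.06  1.8   0.38  1.39  1.22]
-4 [0.56, -0.042, 0.3] 22 22 [-0.39 -0.14  2.03  0.56  1.07  0.95]
-4 [0.56, -0.042, 0.3] 25 25 [-0.43 -0.14  2.06  0.65  1.07  0.84]
-4 [0.53, -0.06, 0.3] 0 0 [-0.16 -0.03  1.85  0.    1.32  1.48]
-4 [0.53, -0.06, 0.3] 0 22 [-0.38  0.02  1.85  0.37  1.41  1.18]
-4 [0.53, -0.06, 0.3] 22 22 [-0.45 -0.18  2.07  0.56  1.11  0.89]
-4 [0.53, -0.06, 0.3] 25 25 [-0.5  -0.18  2.1   0.65  1.12  0.79]
```

View pics/w5.png

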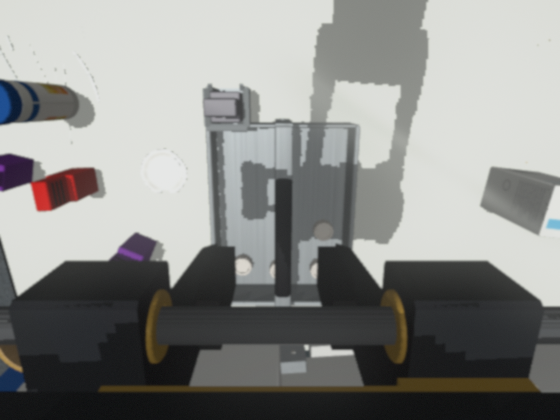

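The stopper top sits at 0.0904 m, which matches the 91 mm for fully home; it is visible at (224,104) flush in the socket, released and square. Now grip the handle, lift, and check.

```bash
python3 - <<'E'
from h import *
from cell import manip
np.set_printoptions(precision=4,suppress=True)
manip.set_gripper(.05,55)
Ro=tilt(0,0);rv=Ro.as_rotvec()
G=np.array([.5725,-.0427,.1])
manip.move_pose([G[0],G[1],.16],rv)
manip.move_linear([G[0],G[1],.080],rate=.12);manip.dwell(.2)
s=manip.state();print(s['tool_pos'],s['contact_force'])
manip.set_gripper(0,58);s=manip.state();print(s['gripper_width'],s['grasp_force'],s['contact_force'],s['moment'])
manip.move_linear([G[0],G[1],.11],rate=.05);manip.dwell(.2)
s=manip.state();print(s['gripper_width'],s['contact_force'],s['moment'])
manip.move_linear([.55,-.05,.261],rate=.10);manip.dwell(.2)
s=manip.state();print(s['clock'],s['tool_pos'],s['gripper_width'],s['grasp_force'],s['contact_force'],s['moment'])
for n in('wrist','side'):
    c=snap(n);pickle.dump(c,open(f'c6{n}.pkl','wb'))
c=pickle.load(open('c6wrist.pkl','rb'))
# slip check: stopper/rim/handle points in tray frame implied by the tool
W=cloud(c);A=R.from_euler('z',-4,degrees=True).as_matrix();g=s['tool_pos']+[0,0,.019]
L=(W-g)@A;L[...,2]+=.1;L=L[np.isfinite(L[...,2])]
S=L[(abs(L[:,0]+.1195)<.03)&(abs(L[:,1]+.0565)<.03)&(L[:,2]>.07)&(L[:,2]<.11)]
F=L[(abs(L[:,0])<.09)&(abs(L[:,1]-.05)<.015)&(L[:,2]<.03)]
print('stopper',np.median(S,axis=0),len(S));print('floor slope',np.linalg.lstsq(np.c_[F[:,:2],np.ones(len(F))],F[:,2],rcond=None)[0],len(F))
E
```

```text
[ 0.5734 -0.0428  0.0812] [-0.0222  0.6519  0.1089]
0.01534340758269177 57.998597882688046 [0.7851 0.544  0.7659] [ 0.1893 -0.1931 -0.0262]
0.015196587540041832 [ 0.2603 -0.3343 -6.2764] [ 0.0936 -0.2476  0.0322]
23.3833 [ 0.5498 -0.05    0.2605] 0.015319218390581339 58.000195138156414 [ 1.1337 -0.6951 -5.7961] [ 0.0852 -0.1859  0.0163]
stopper [nan nan nan] 0
floor slope [ 0.0429 -0.0094  0.0094] 9447
  return _methods._mean(a, axis=axis, dtype=dtype,
  ret = um.true_divide(
```

```bash
python3 - <<'E'
from h import *
from cell import manip
np.set_printoptions(precision=4,suppress=True)
G=np.array([.55,-.05,.285])
def go(th,ph,rate=.06):
    Ro=tilt(th,ph);manip.move_linear(tcp(G,Ro),rate=rate,rot=Ro.as_rotvec())
for th,ph in ((0,6),(0,12),(0,18),(0,23),(6,23),(12,23),(18,23),(22,23)):
    t=manip.state()['clock'];go(th,ph,.02);s=manip.state();print(th,ph,s['clock'],s['clock']-t,s['contact_force'],s['moment'],abs(s['joint_velocities']).max())
manip.dwell(.8)
for n in('wrist','side','scene'):
    c=snap(n);pickle.dump(c,open(f'c7{n}.pkl','wb'))
    cv2.imwrite(f'pics/{n}7.png',c['image'])
s=manip.state();print(s['clock'],s['gripper_width'],s['tool_pos'],s['moment'])
a=cv2.imread('pics/wrist7.png');b=cv2.imread('pics/side7.png')
cv2.imwrite('pics/v7.png',np.hstack([cv2.resize(a,(400,300)),cv2.resize(b[100:310,180:460],(400,300),interpolation=cv2.INTER_CUBIC)]))
E
```

```text
0 6 23.9083 0.4250000000000007 [ 0.0399  1.5589 -5.5491] [-0.0703 -0.2118  0.017 ] 0.011708338931160094
0 12 24.1667 0.2583999999999982 [-0.7811 -0.6816 -6.044 ] [-0.2554 -0.2517 -0.0018] 0.020162492838215872
0 18 24.425 0.258300000000002 [ 0.6543 -0.5042 -5.7587] [-0.401  -0.2635  0.0709] 0.01686673555345148
0 23 24.675 0.25 [ 0.5295  0.1636 -5.6109] [-0.543  -0.221   0.0107] 0.01387839777938182
6 23 24.9333 0.2582999999999984 [-0.6524  0.6068 -6.0221] [-0.4866 -0.2234 -0.1005] 0.02723668124939125
12 23 25.1917 0.25840000000000174 [-0.2002  0.8698 -6.9909] [-0.4362 -0.0808 -0.1272] 0.026897181541436693
18 23 25.45 0.2582999999999984 [ 1.1264 -0.3339 -6.4578] [-0.413   0.0533 -0.0942] 0.026419237843090658
22 23 25.7 0.25 [-0.1564 -0.6822 -5.9811] [-0.4211  0.0904 -0.0905] 0.016520456348420143
26.65 0.015178875107831788 [ 0.557  -0.043   0.2688] [-0.5168  0.3872  0.0112]
```

View pics/v7.png

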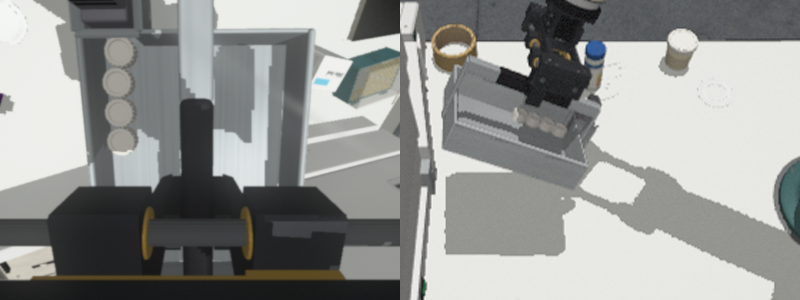

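The four caps lie in a row along the -y wall from the corner (wrist crop: (120,50), (118,82), (120,113), (122,140)). The stopper is at (105,15), still in place. The row's far cap is about 85 mm from the corner, so a brief reverse roll should buckle the row into a tighter cluster. I'll measure before and after.

```bash
cat >> h.py <<'E'
def caps(c,vis=None):
    s=c['st'];Rt=R.from_rotvec(s['tcp_rot'])*(R.from_euler('z',180,degrees=True)*R.from_rotvec([np.pi,0,0])).inv()
    A=Rt.as_matrix();g=tcp(s['tool_pos'],R.from_rotvec(s['tcp_rot']))-2*.019*R.from_rotvec(s['tcp_rot']).as_matrix()[:,2]
    W=cloud(c);L=(W-g)@A;L[...,2]+=.1
    m=np.isfinite(L[...,2])&(abs(L[...,0])<.099)&(abs(L[...,1])<.072)&(L[...,2]<.03)&(L[...,2]>-.02)
    # robust floor plane in tool-implied tray frame
    P=L[m]
    k=np.zeros(3);k[2]=np.median(P[:,2])
    for t in (.02,.008,.004,.003,.003):
        r=P[:,2]-(P[:,:2]@k[:2]+k[2]);q=P[abs(r)<t];k=np.linalg.lstsq(np.c_[q[:,:2],np.ones(len(q))],q[:,2],rcond=None)[0]
    n=A@np.array([-k[0],-k[1],1]);n/=np.linalg.norm(n)
    Rz=A.T[:, :]  # tray axes
    xs=A@np.array([1,0,k[0]]);ys=A@np.array([0,1,k[1]])
    sl=[np.rad2deg(np.arcsin(v[2]/np.linalg.norm(v))) for v in(xs,ys)]
    hsv=cv2.cvtColor(c['image'],cv2.COLOR_BGR2HSV)
    hgt=L[...,2]-(L[...,0]*k[0]+L[...,1]*k[1]+k[2])
    mask=((np.abs(L[...,0])<.105)&(np.abs(L[...,1])<.08)&(hgt>.009)&(hgt<.02)).astype(np.uint8)
    mask=cv2.erode(mask,np.ones((3,3),np.uint8))
    nn,lab,st,cen=cv2.connectedComponentsWithStats(mask)
    out=[(st[i,4],L[lab==i].mean(0).round(3).tolist(),np.ptp(L[lab==i],axis=0).round(3).tolist()) for i in range(1,nn) if st[i,4]>60]
    return k,sl,out
E
cat > look.py <<'E'
from h import *
np.set_printoptions(precision=4,suppress=True)
def show(c):
    k,sl,o=caps(c);print('floor',k,'slopes',np.round(sl,1));[print('  ',x) for x in o]
E
python3 - <<'E'
from look import *
from cell import manip
show(pickle.load(open('c7wrist.pkl','rb')))
G=np.array([.55,-.05,.285])
def go(th,ph,rate=.025):
    Ro=tilt(th,ph);manip.move_linear(tcp(G,Ro),rate=rate,rot=Ro.as_rotvec())
for ph in (12,2,-6,-12):go(22,ph)
manip.dwell(.3);c=snap('wrist');pickle.dump(c,open('c8.pkl','wb'));print(manip.state()['clock']);show(c)
for ph in (-4,6,15,23):go(22,ph)
manip.dwell(.5);c=snap('wrist');pickle.dump(c,open('c9.pkl','wb'));print(manip.state()['clock']);show(c)
a=pickle.load(open('c8.pkl','rb'))['image']
cv2.imwrite('pics/v9.png',np.hstack([cv2.resize(a,(400,300)),cv2.resize(c['image'],(400,300))]))
E
```

```text
floor [ 0.0701 -0.0063  0.0066] slopes [25.7 20.9]
   (np.int32(4056), [-0.064, -0.065, 0.016], [0.067, 0.028, 0.014])
   (np.int32(81), [-0.093, 0.031, 0.015], [0.001, 0.034, 0.006])
   (np.int32(61), [-0.094, 0.058, 0.015], [0.0, 0.021, 0.007])
   (np.int32(793), [-0.039, 0.074, 0.018], [0.117, 0.002, 0.016])
   (np.int32(73), [-0.093, -0.028, 0.015], [0.001, 0.027, 0.006])
   (np.int32(1367), [-0.013, -0.067, 0.02], [0.053, 0.024, 0.011])
28.3833
floor [0.0702 0.001  0.0065] slopes [ 25.9 -11. ]
   (np.int32(1256), [-0.086, -0.06, 0.014], [0.021, 0.027, 0.01])
   (np.int32(835), [-0.042, 0.074, 0.018], [0.117, 0.018, 0.015])
   (np.int32(817), [-0.037, -0.076, 0.018], [0.115, 0.002, 0.017])
   (np.int32(74), [-0.093, -0.028, 0.015], [0.001, 0.026, 0.006])
   (np.int32(167), [-0.081, 0.015, 0.015], [0.016, 0.004, 0.005])
   (np.int32(1180), [-0.075, -0.027, 0.014], [0.022, 0.023, 0.005])
   (np.int32(1186), [-0.063, -0.062, 0.015], [0.022, 0.022, 0.007])
30.3083
floor [ 0.0708 -0.0065  0.0066] slopes [25.7 20.9]
   (np.int32(3097), [-0.083, -0.045, 0.014], [0.026, 0.058, 0.009])
   (np.int32(923), [-0.047, 0.07, 0.018], [0.118, 0.054, 0.016])
   (np.int32(1930), [-0.052, -0.069, 0.017], [0.108, 0.024, 0.014])
```

View pics/v9.png

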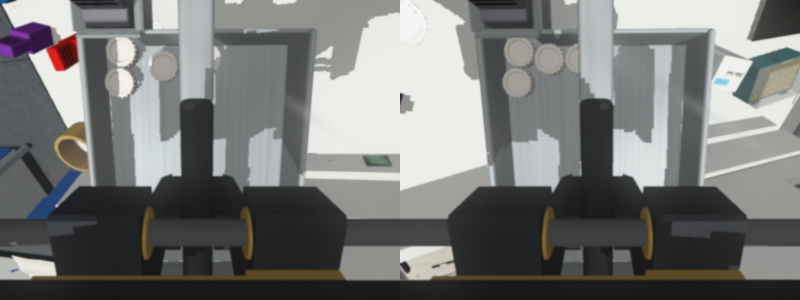

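The caps are now a tight L in the corner (right image: (518,52), (548,58), about (573,58), (517,82)), and the slopes are 25.7° and 20.9°. One last numeric check that the stopper is home and the tray is steady, then hand in.

```bash
python3 - <<'E'
from look import *
from cell import manip
k=np.array([.0708,-.0065])
im=[]
for n in('side','scene'):
    c=snap(n);s=manip.state();Rc=R.from_rotvec(s['tcp_rot'])
    A=(Rc*(R.from_euler('z',180,degrees=True)*R.from_rotvec([np.pi,0,0])).inv()*R.from_euler('y',-np.arctan(k[0]))).as_matrix()
    g=s['tool_pos']-.019*Rc.as_matrix()[:,2]
    L=(cloud(c)-g)@A;L[...,2]+=.1
    m=(abs(L[...,0]+.1195)<.022)&(abs(L[...,1]+.0565)<.022)&(L[...,2]>.06)&(L[...,2]<.14)
    P=L[m];print(n,len(P),np.percentile(P[:,2],[50,90,98]) if len(P) else '',np.median(P,axis=0) if len(P) else '')
    low=g+A@np.array([-.14,-.077,-.097]);print('low z',low[2])
    v,u=np.nonzero(m) if len(P) else ([210],[280]);cu,cv=int(np.mean(u)),int(np.mean(v));x0=max(cu-80,0);y0=max(cv-60,0)
    im.append(cv2.resize(c['image'][y0:y0+120,x0:x0+160],(400,300),interpolation=cv2.INTER_CUBIC))
cv2.imwrite('pics/v10.png',np.hstack(im));print(manip.state()['clock'],manip.state()['gripper_width'])
E
```

```text
side 54 [0.0916 0.093  0.0937] [-0.114  -0.0575  0.0916]
low z 0.11638633055103881
scene 123 [0.0864 0.0942 0.095 ] [-0.1185 -0.0459  0.0864]
low z 0.11636857552222357
30.4083 0.015423084541479547
```

View pics/v10.png

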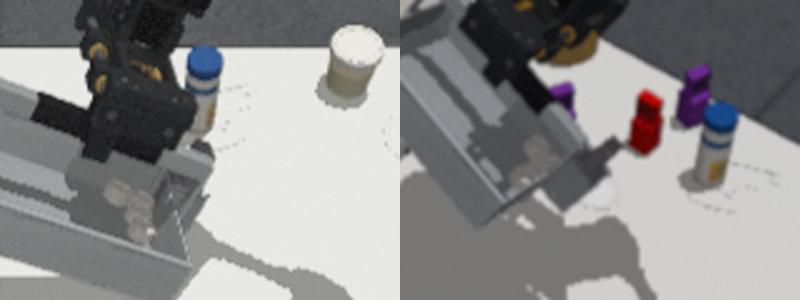

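The stopper top measures 92–93 mm in the tray frame against 91 mm nominal, so it is home within calibration. All four caps are in the corner (left crop, 115–150, 190–240), the canister and decoys haven't moved, and the tray's lowest point is 116 mm up.

```bash
python3 -c "
from cell import order
print(order.close_job())"
```

```text
the job is handed in; nothing more can be done
None
```

I handed the job in at about 30 s: the stopper is home and released, and all four caps are gathered in the stoppered corner. The tray is held by its handle, tilted about 26° along its length and 21° along its width, with its lowest point about 116 mm above the worktop.

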